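Spin the bench turntable and stop it with its pin at the pointer

TASK

Check that the bench turntable runs free and park it at its index: with one flick of a fingertip set the disc spinning counter-clockwise (seen from above), let it run untouched for at least one full turn, then stop it with a fingertip so that its tall pin stands at the fixed pointer, to within a pin's width, and take the hand away. Stop it there in one go while it is still turning, rather than stopping it elsewhere and pushing it round to the pointer. Grasp and lift nothing, and leave the tin, tape measure, gas cup and bolt where they stand.

Things in the scene. Friction and masses are not known exactly. Their poses are not given: they have to be found in the camera images.
- turntable: Turntable bolted to the bench: grey foot 176 mm across, a column carrying the disc, and a steel pointer on an upright at one side. Origin on the bench under the disc's axis, z up; its -x axis runs to the pointer. Pointer and upright lie 109 to 136 mm from the axis, are 22 mm wide and at most 59 mm above the bench. The base never moves.
- disc_top (a point): Centre of the disc's top face, 58 mm above the bench. Plain aluminium disc 210 mm across, 14 mm thick. On it: a hub cap 48 mm across and 7 mm high in the middle, and three low round bolt heads (16 mm across, 5 mm high) 85 mm from the axis at quarter turns from the tall pin. Turns with the disc; a fingertip pressed on the face with a few newtons stops it almost at once.
- pointer (a point): The fixed place where the tall pin must stop: on the top face of the disc (58 mm above the bench), 85 mm from the axis on the line to the pointer's tip. Fixed to the base; same axes as the turntable.
- disc (a joint): Disc angle, rad; grows without wrapping as it turns counter-clockwise seen from above. The tall pin is at the pointer at 0, 6.28, 12.57 and so on. Starts at rest between 0.7 and 2.6. Inertia about 0.007 kg m2, free bearing: it loses about 0.1 to 0.15 rad/s each second, so 1.5 to 3 rad/s is a good spin.
- pin (a point): Centre of the top of the tall steel pin, the disc's index mark: upright, round, 16 mm in diameter, 36 mm high above the disc's face (its top 94 mm above the bench), 85 mm from the axis, with a thin collar 22 mm across at its foot. Turns with the disc. Good to push for the flick; caught by a still finger it rebounds a little.
- tin: Bystander: round flux tin with a green lid, 58 mm across, 28 mm high; origin at its underside. Leave alone.
- tape: Bystander: yellow tape measure, 34x79x65 mm; origin at its underside. Leave alone. Just beyond it (to -y, from about y = -0.48, x = 0.5 to 0.8) a fixed welding helmet stands about 0.4 m high on the bench: swing in towards the turntable from the robot's side (-x) or from above, not across the helmet.
- cup: Bystander: upright pink ceramic gas cup, 24 mm across, 46 mm high; origin at its underside. Leave alone.
- bolt: Bystander: steel bolt standing on its head, 20 mm across, 50 mm high; origin at its underside. Leave alone.
Not all that is in view belongs to the job. There is more than one size of the turntable; the one meant has the size given above.

How it is judged:
By the outcome, as a careful person would: the job done as asked, in the order asked, and still so for the second after the job is handed in, with the robot touching nothing.
It also fails if it takes over 42 s, if anything falls off the work surface, if the arm or the gripper's body presses on something with over 40 N, if the wrist force passes 120 N, or if a joint passes its speed limit or range.

ROBOT

A 7-joint arm with a two-finger parallel gripper is mounted at the origin on a cart in front of the work surface, level with it; the furniture and walls round the work are solid. World frame = base frame: x ahead of the robot, y to its left, z up, the work surface at z = 0. Lengths are in m, angles in rad, forces in N, time in s.
With the tool pointing down it reaches from about 0.425 to 0.875 m from the base axis. Payload 4.7 kg.
Tool frame: the origin (TCP) lies between the finger pads; the fingertips stand 22 mm ahead of it and the grasp point (between the pads) lies 3 mm ahead of it; z points along the fingers, y is the line along which they close (so a half turn about z gives the same grasp; the last joint's range is limited). The gripper opens to 87 mm and grips with 3 to 60 N. Pads are 19 mm wide; open, the fingers measure 117 mm over their backs; the gripper's body (75 mm by 190 mm) begins 51 mm behind the grasp point.
Start: joints at [-1.278, 0.321, -0.07, 1.45, 0.023, 1.371, -0.057], TCP at [0.179, 0.625, 0.245] pointing down, gripper open.
Joint ranges: [-2.86, 2.86], [-0.3, 2.09], [-1.38, 1.24], [0.06, 2.45], [-1.56, 4.7], [0.09, 2.05], [-2.69, 2.69]. Speed limits (rad/s): [2.57, 2.57, 3.14, 3.14, 3.14, 3.14, 3.14].

INTERFACE

Orientations are given as a rotation vector (axis times angle).
In Python, from bench import ctrl gives the robot as it stands. The module is installed in compiled form; this text tells all that it offers.
- The arm moves only by the tool send_rows, never from a script. Its argument "motion" is a list of rows, each an object with "claw": the opening, from -1 (shut) to 1 (fully open); "slide": the shift along the tool's x, y, z in mm, a list of three; "delta_rot": the turn, a rotation vector about the tool's x, y, z in rad, a list of three. In form: [{"claw": claw, "slide": [x, y, z], "delta_rot": [ax, ay, az]}, ...]. A call has 1 to 5 rows; each row is the pose to reach, as a shift and turn from the pose commanded when the call began, along the tool's axes at that moment; what a row does not reach only later rows make up. A row lasts 1/10 s, in which the tool goes at most 50 mm and 8.59 degrees, less where a joint would pass 70% of its speed; a pose out of reach is approached as far as the arm can. A call with a gripper value outside its range is refused whole. The fingers move at their own pace and stop on an object; "grip_force" is the grip in N (left out, the last holds). Time passes only in rows, so rows that repeat a pose let the fingers close. It gives the time, the measured TCP pose, the force, the opening and the grip force at its end, in the units of the state.
- ctrl.get_state(): the state, without advancing time (a new reading comes with each control period).
- ctrl.get_image(name): name is "scene" or "top" or "wrist"; returns a dict with "color" (384x512x3 uint8, blue, green, red), "fx", "fy", "cx", "cy" (pixels), "pose" (4x4, takes a point from camera to world coordinates). Camera axes: x right, y down, z forward; pixel columns grow to the right and rows downward; lengths in m; the calibration is good to about 2 mm. A picture is of the moment at which its call begins. There is no depth.
- ctrl.close_job(): hands the job in; it is judged then, once.
The state is a dict: "time": time; "joint_positions": joint angles; "qd": joint speeds; "joint_torque": joint torques, N m; "position": TCP position; "tool_rot": TCP orientation; "ft_force": force on the tool from outside, world axes, zero at the start; "torque": the same for the moment, N m; "grip_width": opening from 0.0 (shut) to 1.0 (fully open); "grip_force": force on a finger pad.
Only numpy, scipy, OpenCV 4.12 (cv2) and the standard library are available. Lean on these libraries where they do the work, as an engineer would, in place of code of your own. Each camera call takes 0.05 s, during which the arm holds its last target. There are 200 camera calls.

## Working session

There is one attempt and no reset: what is moved stays moved. The work goes in short steps, Python scripts to look and compute and a tool call to move; the robot and the scene stay as the last step left them, time stands still between calls to the robot, and variables do not carry over. Pictures are saved under pics/ and viewed, at most 10 in all, crops included, and the job is handed in when it is done.

Besides the shell and the picture viewer there is one more tool, called by a JSON object that holds its "name" and its "arguments". send_rows: Moves the arm, as the interface text tells. Its arguments: {"type":"object","properties":{"motion":{"type":"array","items":{"type":"object","properties":{"claw":{"type":"number"},"slide":{"type":"array","items":{"type":"number"}},"delta_rot":{"type":"array","items":{"type":"number"}}}}},"grip_force":{"type":"number"}},"required":["motion"]}

```bash
mkdir -p pics; python3 - <<'E'
from bench import ctrl
import cv2,numpy as np
s=ctrl.get_state(); print(s['time'],s['position'],s['tool_rot'],s['grip_width'])
for n in("scene","top"):
    i=ctrl.get_image(n); cv2.imwrite(f'pics/{n}0.png',i['color']); print(n,i['fx'],i['fy'],i['cx'],i['cy'],np.round(i['pose'],4).tolist())
E
```

```text
0.0 [0.17879869 0.62442373 0.24348128] [-4.36491991e-01 -3.11094900e+00  2.85304288e-03] 0.9994107340568983
scene 347.92365161706795 347.92365161706795 261.96807608798923 194.5230072965606 [[0.6326, -0.5775, 0.516, -0.0033], [-0.7743, -0.4863, 0.405, -0.6366], [0.0171, -0.6557, -0.7548, 0.9486], [0.0, 0.0, 0.0, 1.0]]
top 444.664124676134 444.664124676134 256.6219235659429 191.29064583457236 [[0.0246, -0.9966, 0.0791, 0.4704], [-0.9993, -0.0222, 0.0317, -0.1988], [-0.0298, -0.0798, -0.9964, 1.2745], [0.0, 0.0, 0.0, 1.0]]
```

View pics/scene0.png

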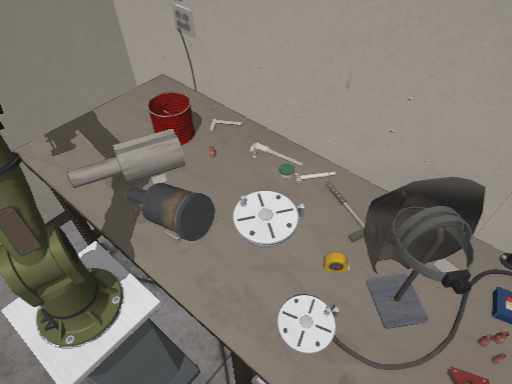

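View pics/top0.png

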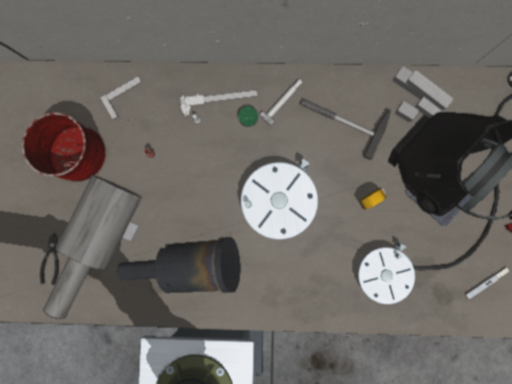

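The large disc, centred near top (279,200), is about 77 px across, which fits 210 mm. Its pointer is near (303,162) and its pin near (248,202). The small table at (387,275) is a decoy. I'll enlarge the large one.

```bash
cat > h.py <<'E'
import numpy as np,cv2
from bench import ctrl
def ray(i,u,v,z):
    P=np.array(i['pose']);d=P[:3,:3]@[(u-i['cx'])/i['fx'],(v-i['cy'])/i['fy'],1]
    return P[:3,3]+d*(z-P[2,3])/d[2]
def proj(i,p):
    P=np.array(i['pose']);c=P[:3,:3].T@(np.asarray(p)-P[:3,3]);return i['fx']*c[0]/c[2]+i['cx'],i['fy']*c[1]/c[2]+i['cy']
E
python3 - <<'E'
from h import *
a=cv2.imread('pics/top0.png')[150:250,230:330]; b=cv2.imread('pics/scene0.png')[180:260,220:320]
b=cv2.copyMakeBorder(b,0,20,0,0,cv2.BORDER_CONSTANT)
cv2.imwrite('pics/crop0.png',cv2.resize(np.hstack([a,b]),(800,400),interpolation=cv2.INTER_CUBIC))
i=ctrl.get_image('top')
print(ray(i,279,200.5,.058),ray(i,303,162,.055),ray(i,248,202,.094))
E
```

```text
[ 0.5429929 -0.2220496  0.058    ] [ 0.65102799 -0.28602895  0.055     ] [ 0.53496235 -0.13906421  0.094     ]
```

View pics/crop0.png

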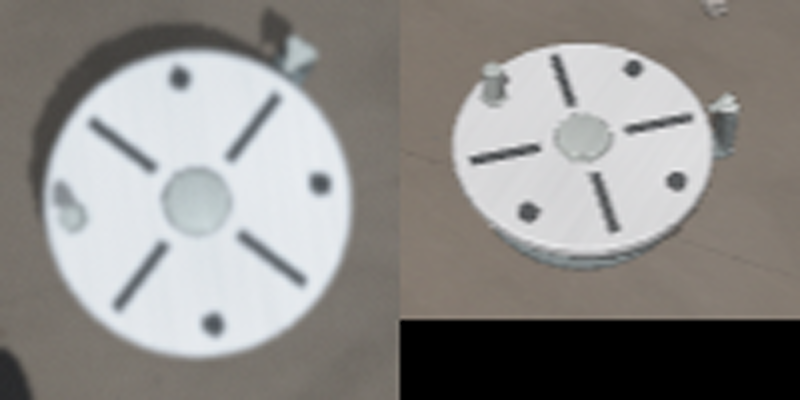

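The pin is in the left part of the top crop at (75,217), the pointer at upper right around (293,70), and the bolts at (180,78), (320,184), (213,324).

```bash
python3 - <<'E'
from h import *
i=ctrl.get_image('top'); j=ctrl.get_image('scene')
f=lambda u,v:(230+(u+.5)/4-.5,150+(v+.5)/4-.5)
g=lambda u,v:(220+(u-400+.5)/4-.5,180+(v+.5)/4-.5)
for nm,I,q,disc,pts in(('top',i,f,(198,203),[(180,78),(320,184),(213,324)]),('scene',j,g,(583,144),[(633,68),(677,181),(528,212)])):
    B=[ray(I,*q(*p),.062)[:2] for p in pts]; c=(B[0]+B[2])/2
    print(nm,'disc',ray(I,*q(*disc),.058)[:2],'c',c,[(np.linalg.norm(b-c).round(4),np.degrees(np.arctan2(*(b-c)[::-1])).round(1)) for b in B])
for nm,I,q,p,z in(('pin',i,f,(75,217),.094),('pin',j,g,(494,68),.094),('ptr',i,f,(300,52),.05),('ptr',i,f,(291,76),.057),('ptr',j,g,(726,103),.059)):
    w=ray(I,*q(*p),z)[:2]-c; print(nm,w,np.linalg.norm(w),np.degrees(np.arctan2(w[1],w[0])))
s=ctrl.get_state();print(s['time'],s['position'])
E
```

```text
top disc [ 0.54334332 -0.22238422] c [ 0.54493171 -0.22118152] [(np.float64(0.0848), np.float64(8.8)), (np.float64(0.0849), np.float64(-81.2)), (np.float64(0.0848), np.float64(-171.2))]
scene disc [ 0.54286571 -0.22415376] c [ 0.545937   -0.22133391] [(np.float64(0.0852), np.float64(9.2)), (np.float64(0.0853), np.float64(-80.9)), (np.float64(0.0852), np.float64(-170.8))]
pin [-0.01594379  0.08114065] 0.08269225942811248 101.11674488871444
pin [-0.01123198  0.08416595] 0.08491209869890433 97.60123288525094
ptr [ 0.10417735 -0.06956811] 0.12527027754394096 -33.73441970433152
ptr [ 0.08638318 -0.06313811] 0.10699754356210414 -36.16334578549236
ptr [ 0.10552376 -0.06709292] 0.1250468838503372 -32.448552844024
0.25 [0.17887134 0.62464793 0.24402557]
```

{"name": "send_rows", "arguments": {"motion": [{"claw": -1,"slide": [0,0,-50],"delta_rot": [0,0,0]},{"claw": -1,"slide": [0,0,-100],"delta_rot": [0,0,0]},{"claw": -1,"slide": [-30,-32,-140],"delta_rot": [0,0,0.15]},{"claw": -1,"slide": [-64,-68,-140],"delta_rot": [0,0,0.3]},{"claw": -1,"slide": [-98,-104,-140],"delta_rot": [0,0,0.45]}], "grip_force": 40}}

```text
time: 0.75
position: [0.2421, 0.503, 0.3863]
tool_rot: [1.126, 2.932, 0.006]
ft_force: [1.1, -0.2, 0.7]
grip_width: 0.632
grip_force: 0.0
```

```bash
cat >> h.py <<'E'
from scipy.spatial.transform import Rotation as Ro
def goto(x,y,z,ydeg):
    s=ctrl.get_state();R=Ro.from_rotvec(s['tool_rot']);a=np.radians(ydeg)
    T=np.array([[-np.sin(a)*-1,np.cos(a),0],[-np.cos(a),np.sin(a),0],[0,0,-1]])
    # columns: tool x, y, z with y=(cos,sin,0), z down, x=y cross z
    Y=np.array([np.cos(a),np.sin(a),0]);Z=np.array([0,0,-1.]);T=np.stack([np.cross(Y,Z),Y,Z],1)
    print('t',s['time'],'pos',np.round(s['position'],4),'slide',np.round(1000*(R.inv().apply(np.array([x,y,z])-s['position'])),1),
     'rot',np.round((R.inv()*Ro.from_matrix(T)).as_rotvec(),3),'F',np.round(s['ft_force'],1),'w',round(s['grip_width'],2),'q',np.round(s['joint_positions'],2))
E
python3 -c "
from h import *
goto(.571,-.131,.25,14)"
```

```text
t 0.75 pos [0.2421 0.503  0.3863] slide [-668.9 -251.3  134.7] rot [ 0.003 -0.002  0.593] F [ 1.1 -0.2  0.7] w 0.63 q [-1.2   0.09  0.03  1.44 -0.    1.6  -0.33]
```

{"name": "send_rows", "arguments": {"motion": [{"claw": -1,"slide": [-46,-17,0],"delta_rot": [0,0,0.12]},{"claw": -1,"slide": [-92,-34,0],"delta_rot": [0,0,0.24]},{"claw": -1,"slide": [-138,-51,0],"delta_rot": [0,0,0.36]},{"claw": -1,"slide": [-184,-68,0],"delta_rot": [0,0,0.48]},{"claw": -1,"slide": [-230,-85,0],"delta_rot": [0,0,0.59]}]}}

```text
time: 1.25
position: [0.3572, 0.2849, 0.3846]
tool_rot: [-1.93, -2.478, -0.001]
ft_force: [1.2, 0.2, 0.6]
grip_width: 0.17
grip_force: 0.0
```

```bash
python3 -c "
from h import *
goto(.571,-.131,.25,14)"
```

```text
t 1.25 pos [0.3572 0.2849 0.3846] slide [-455.7  105.4  134.4] rot [ 0.001 -0.001  0.003] F [1.2 0.2 0.6] w 0.17 q [-0.99 -0.14  0.23  1.67  0.03  1.61 -0.51]
```

{"name": "send_rows", "arguments": {"motion": [{"claw": -1,"slide": [-48,11,0],"delta_rot": [0,0,0]},{"claw": -1,"slide": [-96,22,0],"delta_rot": [0,0,0]},{"claw": -1,"slide": [-144,33,0],"delta_rot": [0,0,0]},{"claw": -1,"slide": [-192,44,0],"delta_rot": [0,0,0]},{"claw": -1,"slide": [-240,55,0],"delta_rot": [0,0,0]}]}}

```text
time: 1.75
position: [0.4701, 0.0662, 0.3847]
tool_rot: [1.924, 2.483, 0.002]
ft_force: [0.6, 0.2, -0.1]
grip_width: 0.005
grip_force: 0.0
```

{"name": "send_rows", "arguments": {"motion": [{"claw": -1,"slide": [-46,11,15],"delta_rot": [0,0,0]},{"claw": -1,"slide": [-92,22,30],"delta_rot": [0,0,0]},{"claw": -1,"slide": [-138,33,45],"delta_rot": [0,0,0]},{"claw": -1,"slide": [-180,44,60],"delta_rot": [0,0,0]},{"claw": -1,"slide": [-205,50,80],"delta_rot": [0,0,0]}]}}

```text
time: 2.25
position: [0.5701, -0.1218, 0.3046]
tool_rot: [1.927, 2.477, -0.001]
ft_force: [-0.3, 0.1, 0.3]
grip_width: 0.0
grip_force: 0.0
```

```bash
python3 - <<'E'
from h import *
i=ctrl.get_image('wrist'); cv2.imwrite('pics/w1.png',i['color'])
goto(.571,-.131,.25,14)
for p in [(.545,-.2215,.065),(.545+.109*np.cos(np.radians(-34)),-.2215-.109*np.sin(np.radians(34)),.058),(.5317,-.1375,.094)]: print(proj(i,p))
print(np.round(i['pose'],3))
E
```

```text
t 2.3 pos [ 0.569  -0.1247  0.3005] slide [-6.4  0.6 50.5] rot [-0.004  0.004  0.001] F [-1.4 -2.3 -2. ] w 0.01 q [-0.54  0.19  0.82  1.56 -0.14  1.45  0.53]
(np.float64(222.7783933668838), np.float64(230.27468621241647))
(np.float64(274.27001611430154), np.float64(279.493160212083))
(np.float64(224.17332928262294), np.float64(174.80286809751854))
[[ 0.969  0.237  0.066  0.553]
 [ 0.246 -0.935 -0.254 -0.053]
 [ 0.001  0.263 -0.965  0.444]
 [ 0.     0.     0.     1.   ]]
```

View pics/w1.png

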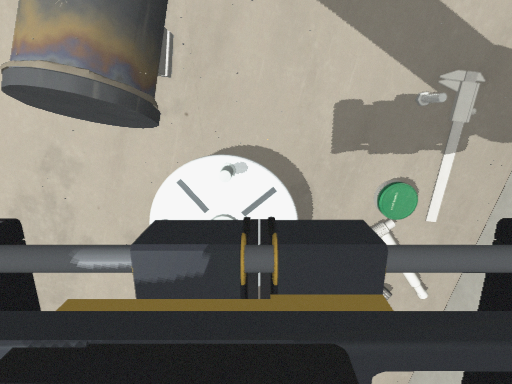

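The wrist view shows the pin at about (228,172), against a predicted (224,175). The finger blocks hide the hub. Next I lower beside the pin.

{"name": "send_rows", "arguments": {"motion": [{"claw": -1,"slide": [0,0,45],"delta_rot": [0,0,0]},{"claw": -1,"slide": [0,0,90],"delta_rot": [0,0,0]},{"claw": -1,"slide": [0,0,135],"delta_rot": [0,0,0]},{"claw": -1,"slide": [0,0,175],"delta_rot": [0,0,0]},{"claw": -1,"slide": [0,0,190],"delta_rot": [0,0,0]}]}}

```text
time: 2.8
position: [0.5664, -0.1167, 0.1105]
tool_rot: [-1.921, -2.479, 0.006]
ft_force: [-1.0, -0.1, -1.0]
grip_width: 0.007
grip_force: 0.0
```

```bash
python3 - <<'E'
from h import *
i=ctrl.get_image('scene'); a=i['color'][150:270,200:360]
j=ctrl.get_image('top'); b=j['color'][140:260,220:340]
cv2.imwrite('pics/s2.png',np.hstack([cv2.resize(x,None,fx=k,fy=k,interpolation=cv2.INTER_CUBIC) for x,k in((a,2.8),(b,2.8))]))
goto(.571,-.131,.102,14)
E
```

```text
t 2.9 pos [ 0.5678 -0.1173  0.1127] slide [-14.1  -0.3  10.7] rot [-0.004 -0.001  0.008] F [-0.4  0.6  1.2] w 0.0 q [-0.49  0.34  0.77  1.81 -0.26  1.1   0.63]
```

View pics/s2.png

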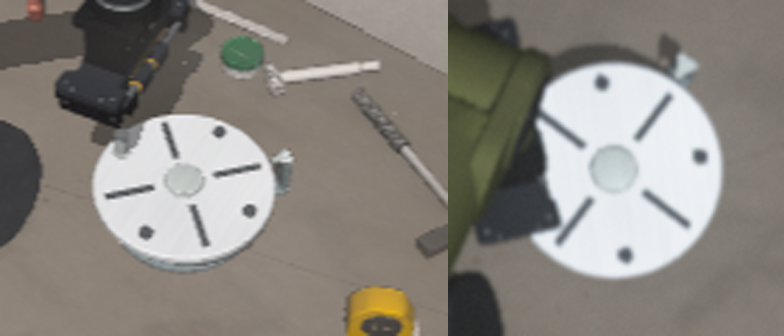

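{"name": "send_rows", "arguments": {"motion": [{"claw": -1,"slide": [-7,0,5],"delta_rot": [0,0,0]},{"claw": -1,"slide": [-13,0,11],"delta_rot": [0,0,0]},{"claw": -1,"slide": [-13,0,11],"delta_rot": [0,0,0]},{"claw": -1,"slide": [-13,0,11],"delta_rot": [0,0,0]}]}}

```text
time: 3.3
position: [0.573, -0.131, 0.1043]
tool_rot: [1.925, 2.481, 0.001]
ft_force: [-1.1, -0.5, 0.5]
grip_width: 0.002
grip_force: 0.0
```

```bash
python3 -c "
from h import *
goto(.571,-.131,.102,14)"
```

```text
t 3.3 pos [ 0.573  -0.131   0.1043] slide [ 0.5 -1.9  2.3] rot [0.001 0.    0.007] F [-1.1 -0.5  0.5] w 0.0 q [-0.46  0.37  0.77  1.8  -0.29  1.09  0.66]
```

{"name": "send_rows", "arguments": {"motion": [{"claw": -1,"slide": [0,-8,3],"delta_rot": [0,0,0]},{"claw": -1,"slide": [0,-18,4],"delta_rot": [0,0,0]},{"claw": -1,"slide": [0,-32,4],"delta_rot": [0,0,0]},{"claw": -1,"slide": [0,-48,4],"delta_rot": [0,0,0]},{"claw": -1,"slide": [0,-64,4],"delta_rot": [0,0,0]}]}}

```text
time: 3.8
position: [0.5089, -0.1465, 0.0993]
tool_rot: [-1.924, -2.482, -0.0]
ft_force: [-0.1, -0.2, 0.2]
grip_width: 0.007
grip_force: 0.0
```

{"name": "send_rows", "arguments": {"motion": [{"claw": -1,"slide": [0,0,-15],"delta_rot": [0,0,0]},{"claw": -1,"slide": [0,10,-55],"delta_rot": [0,0,0]},{"claw": -1,"slide": [0,10,-70],"delta_rot": [0,0,0]}]}}

```text
time: 4.1
position: [0.5232, -0.1438, 0.1738]
tool_rot: [1.92, 2.479, 0.007]
ft_force: [-0.0, 0.3, 0.8]
grip_width: 0.009
grip_force: 0.0
```

```bash
python3 - <<'E'
from h import *
ims=[]
for k in range(2):
    t=ctrl.get_state()['time']; i=ctrl.get_image('scene'); np.save(f'pics/m{k}.npy',i['color']); print(t)
    ims.append(cv2.resize(i['color'][165:275,215:325],(400,400),interpolation=cv2.INTER_CUBIC))
cv2.imwrite('pics/spin1.png',np.hstack(ims))
goto(.50,-.196,.15,14)
E
```

```text
4.1
4.15
t 4.2 pos [ 0.5226 -0.1441  0.1728] slide [-44.6 -35.   22.7] rot [0.006 0.001 0.008] F [-1.4  0.2 -0.3] w 0.0 q [-0.53  0.17  0.83  1.84 -0.14  1.18  0.6 ]
```

View pics/spin1.png

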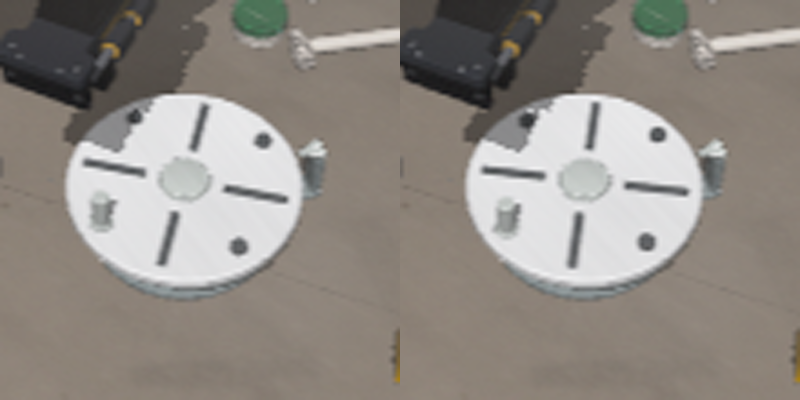

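The disc is turning: the pin sits at crop (100,210), then (507,215) in the second frame, which is counter-clockwise. Next comes an angle tracker and a pointer overlay.

```bash
cat >> h.py <<'E'
C=np.array([.5453,-.2214])
def ring(I,phi,r,z):
    p=np.stack([C[0]+r*np.cos(phi),C[1]+r*np.sin(phi),np.full_like(phi,z)],-1)
    P=np.array(I['pose']);c=(p-P[:3,3])@P[:3,:3]
    g=255.-cv2.cvtColor(I['color'],cv2.COLOR_BGR2GRAY).astype(np.float32)
    m=lambda a:a.astype(np.float32).reshape(1,-1)
    return np.clip(cv2.remap(g,m(I['fx']*c[:,0]/c[:,2]+I['cx']),m(I['fy']*c[:,1]/c[:,2]+I['cy']),cv2.INTER_LINEAR)[0]-90,0,110)
def angle(I,lo=0,hi=360):   # pin angle in world, degrees
    d=np.arange(0,360,.25);n=len(d);phi=np.radians(d)
    b=np.convolve(np.r_[ring(I,phi,.085,.0625)]*1.,np.ones(1),'same'); sl=sum(ring(I,phi,r,.058) for r in(.05,.06,.07))/3
    sm=lambda a:cv2.GaussianBlur(a.reshape(1,-1).astype(np.float32),(41,1),5)[0]
    b=sm(b);sl=sm(sl);R=lambda a,k:np.roll(a,-k*4)
    s=R(b,90)+R(b,180)+R(b,270)-R(b,0)*.5+sum(R(sl,k) for k in(45,135,225,315))
    s=np.where(((d-lo)%360)<=(hi-lo)%360.001 if hi-lo<360 else True,s,-1e9);k=int(s.argmax());return d[k],float(s[k])
E
python3 - <<'E'
from h import *
j=ctrl.get_image('scene');t=ctrl.get_state()['time']
I=dict(j)
for k in(0,1): I['color']=np.load(f'pics/m{k}.npy');print(4.1+.05*k,angle(I))
print(t-.05,angle(j))
k=ctrl.get_image('top');print(t,angle(k))
c=cv2.resize(j['color'][165:275,215:325],(800,800),interpolation=cv2.INTER_CUBIC)[150:600]
for a,col in((-30,(0,0,255)),(-34,(0,255,0))):
    a=np.radians(a);e=np.array([np.cos(a),np.sin(a)]);n=np.array([-e[1],e[0]])
    q=[]
    for r,w in((.109,0),(.136,.011),(.136,-.011)):
        u,v=proj(j,[*(C+r*e+w*n),.059]);q.append(((u-215+.5)*800/110-.5,(v-165+.5)*800/110-.5-150))
    cv2.polylines(c,[np.int32(q)],True,col,1)
cv2.imwrite('pics/ptr.png',c)
E
```

```text
4.1 (np.float64(161.75), 432.63055419921875)
4.1499999999999995 (np.float64(167.0), 444.6353759765625)
4.2 (np.float64(172.5), 438.7603759765625)
4.25 (np.float64(178.0), 485.4527282714844)
```

View pics/ptr.png

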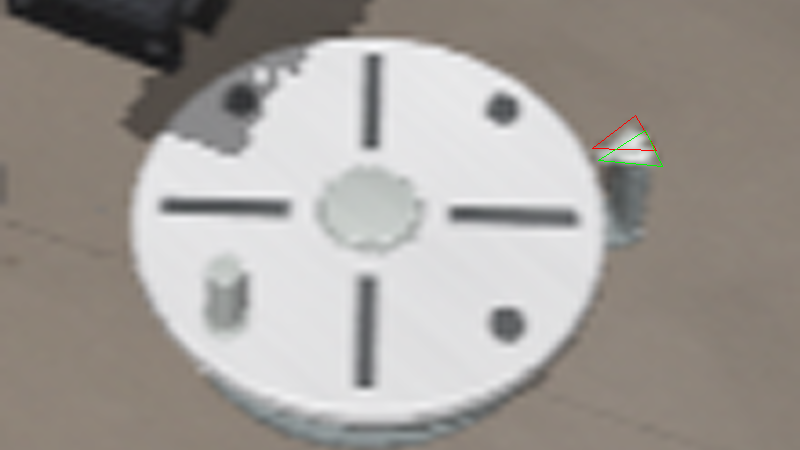

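The overlay puts the pointer at -33° or -34°, since the bright top lies at (598–657, 118–165), close to the green outline. The disc turns at about 1.9 rad/s. I'll move to a high hover over the braking spot.

{"name": "send_rows", "arguments": {"motion": [{"claw": -1,"slide": [-22,-15,10],"delta_rot": [0,0,0]},{"claw": -1,"slide": [-44,-31,25],"delta_rot": [0,0,0]},{"claw": -1,"slide": [-44,-31,37],"delta_rot": [0,0,0]},{"claw": -1,"slide": [-44,-31,37],"delta_rot": [0,0,0]},{"claw": -1,"slide": [-44,-31,37],"delta_rot": [0,0,0]}]}}

```text
time: 4.8
position: [0.5009, -0.1932, 0.1316]
tool_rot: [-1.923, -2.482, 0.001]
ft_force: [1.1, 0.0, 0.9]
grip_width: 0.007
grip_force: 0.0
```

```bash
cat >> h.py <<'E'
import json,os
def track(n):
    L=json.load(open('log.json')) if os.path.exists('log.json') else [[4.1,161.75],[4.15,167.],[4.2,172.5],[4.25,178.]]
    for _ in range(n):
        t=ctrl.get_state()['time'];I=ctrl.get_image('scene')
        w=100 if len(L)<5 else 90
        pr=np.polyval(np.polyfit(*np.array(L).T,1 if len(L)<6 else 2),t); a,s=angle(I,(pr-40)%360,(pr-40)%360+80)
        a=pr+((a-pr+180)%360-180); L.append([t,a])
    json.dump(L,open('log.json','w'))
    A=np.array(L);p=np.polyfit(*A.T,2);now=ctrl.get_state()['time']
    res=A[:,1]-np.polyval(p,A[:,0]);print('now',now,'angle',np.polyval(p,now),'p',p,'rms',res.std(),'last',A[-n:].round(2).tolist(),s)
    for tgt in(507,567,687): print(tgt,[round(r.real,3) for r in np.roots(p-[0,0,tgt])],end=' ')
    print()
E
python3 -c "
from h import *
track(2); goto(.5034,-.1942,.09,14)"
```

```text
now 4.9 angle 248.79542944201108 p [ 1.48384435e-01  1.07591165e+02 -2.81963990e+02] rms 0.08196340330649933 last [[4.8, 238.0], [4.85, 243.25]] 514.813720703125
507 [np.float64(-732.344), np.float64(7.26)] 567 [np.float64(-732.891), np.float64(7.807)] 687 [np.float64(-733.981), np.float64(8.897)] 
t 4.9 pos [ 0.5017 -0.1933  0.1326] slide [-1.3  1.4 42.6] rot [ 0.    -0.     0.009] F [ 0.1 -0.4  0.2] w 0.01 q [-0.44  0.22  0.85  1.89 -0.18  1.11  0.73]
```

{"name": "send_rows", "arguments": {"motion": [{"claw": -1,"slide": [0,0,0],"delta_rot": [0,0,0]},{"claw": -1,"slide": [0,0,0],"delta_rot": [0,0,0]},{"claw": -1,"slide": [0,0,0],"delta_rot": [0,0,0]},{"claw": -1,"slide": [0,0,0],"delta_rot": [0,0,0]},{"claw": -1,"slide": [0,0,0],"delta_rot": [0,0,0]}]}}

```text
time: 5.4
position: [0.5012, -0.1942, 0.1326]
tool_rot: [1.925, 2.483, 0.0]
ft_force: [-0.5, 0.3, -0.8]
grip_width: 0.006
grip_force: 0.0
```

{"name": "send_rows", "arguments": {"motion": [{"claw": -1,"slide": [0,0,0],"delta_rot": [0,0,0]},{"claw": -1,"slide": [0,0,0],"delta_rot": [0,0,0]},{"claw": -1,"slide": [0,0,0],"delta_rot": [0,0,0]},{"claw": -1,"slide": [0,0,0],"delta_rot": [0,0,0]}]}}

```text
time: 5.8
position: [0.5011, -0.1942, 0.1324]
tool_rot: [-1.925, -2.483, -0.0]
ft_force: [-0.1, -0.8, -0.3]
grip_width: 0.002
grip_force: 0.0
```

```bash
python3 -c "
from h import *
track(2)"
```

```text
now 5.9 angle 348.7027613673361 p [  -4.75547241  151.59328791 -380.15964268] rms 0.15698297342052453 last [[5.8, 339.0], [5.85, 344.0]] 529.2109375
507 [np.float64(24.154), np.float64(7.724)] 567 [np.float64(23.346), np.float64(8.531)] 687 [np.float64(21.383), np.float64(10.495)]
```

{"name": "send_rows", "arguments": {"motion": [{"claw": -1,"slide": [0,0,0],"delta_rot": [0,0,0]},{"claw": -1,"slide": [0,0,0],"delta_rot": [0,0,0]},{"claw": -1,"slide": [0,0,0],"delta_rot": [0,0,0]},{"claw": -1,"slide": [0,0,0],"delta_rot": [0,0,0]},{"claw": -1,"slide": [0,0,0],"delta_rot": [0,0,0]}]}}

```text
time: 6.4
position: [0.5012, -0.1942, 0.1325]
tool_rot: [1.925, 2.483, 0.0]
ft_force: [-0.3, -0.1, -0.1]
grip_width: 0.003
grip_force: 0.0
```

```bash
python3 -c "
from h import *
track(2); goto(.5034,-.1942,.09,14)"
```

```text
now 6.5 angle 404.3824301715168 p [  -4.71162196  151.16883337 -379.14895875] rms 0.15465764140400518 last [[6.4, 395.5], [6.45, 399.75]] 486.21380615234375
507 [np.float64(24.365), np.float64(7.719)] 567 [np.float64(23.561), np.float64(8.523)] 687 [np.float64(21.616), np.float64(10.468)] 
t 6.5 pos [ 0.5012 -0.1942  0.1325] slide [-0.6  2.2 42.5] rot [ 0.    -0.     0.008] F [-0.   0.2  0.4] w 0.0 q [-0.44  0.22  0.85  1.89 -0.18  1.11  0.73]
```

{"name": "send_rows", "arguments": {"motion": [{"claw": -1,"slide": [0,0,0],"delta_rot": [0,0,0]},{"claw": -1,"slide": [0,0,0],"delta_rot": [0,0,0]},{"claw": -1,"slide": [0,0,0],"delta_rot": [0,0,0]},{"claw": -1,"slide": [0,0,0],"delta_rot": [0,0,0]},{"claw": -1,"slide": [0,0,0],"delta_rot": [0,0,0]}]}}

```text
time: 7.0
position: [0.5012, -0.1942, 0.1325]
tool_rot: [1.925, 2.483, 0.0]
ft_force: [0.5, -0.4, -0.6]
grip_width: 0.001
grip_force: 0.0
```

{"name": "send_rows", "arguments": {"motion": [{"claw": -1,"slide": [0,0,0],"delta_rot": [0,0,0]},{"claw": -1,"slide": [0,0,0],"delta_rot": [0,0,0]},{"claw": -1,"slide": [0,0,0],"delta_rot": [0,0,0]},{"claw": -1,"slide": [0,0,0],"delta_rot": [0,0,0]},{"claw": -1,"slide": [0,0,0],"delta_rot": [0,0,0]}]}}

```text
time: 7.5
position: [0.5012, -0.1942, 0.1325]
tool_rot: [1.925, 2.483, 0.0]
ft_force: [-0.3, -0.3, -0.6]
grip_width: 0.005
grip_force: 0.0
```

```bash
python3 -c "
from h import *
track(2)"
```

```text
now 7.6 angle 498.89346432511377 p [  -4.46065689  148.57920839 -372.66097774] rms 0.19008222723161472 last [[7.5, 490.75], [7.55, 495.0]] 466.7985534667969
507 [np.float64(25.608), np.float64(7.701)] 567 [np.float64(24.822), np.float64(8.487)] 687 [np.float64(22.964), np.float64(10.345)]
```

{"name": "send_rows", "arguments": {"motion": [{"claw": -1,"slide": [0,0,0],"delta_rot": [0,0,0]},{"claw": -1,"slide": [0,0,0],"delta_rot": [0,0,0]},{"claw": -1,"slide": [0,0,0],"delta_rot": [0,0,0]},{"claw": -1,"slide": [0,0,0],"delta_rot": [0,0,0]},{"claw": -1,"slide": [0,0,0],"delta_rot": [0,0,0]}]}}

```text
time: 8.1
position: [0.5011, -0.1942, 0.1325]
tool_rot: [-1.925, -2.483, -0.0]
ft_force: [-0.1, -0.7, 0.1]
grip_width: 0.003
grip_force: 0.0
```

{"name": "send_rows", "arguments": {"motion": [{"claw": -1,"slide": [0,0,0],"delta_rot": [0,0,0]},{"claw": -1,"slide": [0,0,0],"delta_rot": [0,0,0]},{"claw": -1,"slide": [0,0,0],"delta_rot": [0,0,0]},{"claw": -1,"slide": [0,0,0],"delta_rot": [0,0,0]},{"claw": -1,"slide": [0,0,0],"delta_rot": [0,0,0]}]}}

```text
time: 8.6
position: [0.5011, -0.1942, 0.1325]
tool_rot: [-1.925, -2.483, -0.0]
ft_force: [0.1, 0.0, -0.1]
grip_width: 0.007
grip_force: 0.0
```

```bash
python3 -c "
from h import *
track(2); goto(.5034,-.1942,.09,14)"
```

```text
now 8.7 angle 583.2689768793456 p [  -4.35670313  147.43208949 -369.63134191] rms 0.22333955940566985 last [[8.6, 576.25], [8.65, 579.75]] 549.3126220703125
507 [np.float64(26.144), np.float64(7.696)] 567 [np.float64(25.364), np.float64(8.476)] 687 [np.float64(23.535), np.float64(10.305)] 
t 8.7 pos [ 0.5011 -0.1942  0.1325] slide [-0.5  2.2 42.5] rot [ 0.    -0.     0.008] F [-0.2  0.7  0.1] w 0.0 q [-0.44  0.22  0.85  1.89 -0.18  1.11  0.73]
```

{"name": "send_rows", "arguments": {"motion": [{"claw": -1,"slide": [0,1,12],"delta_rot": [0,0,0]},{"claw": -1,"slide": [0,2,25],"delta_rot": [0,0,0]},{"claw": -1,"slide": [0,2,37],"delta_rot": [0,0,0]},{"claw": -1,"slide": [0,2,44],"delta_rot": [0,0,0]},{"claw": -1,"slide": [0,2,44],"delta_rot": [0,0,0]}]}}

```text
time: 9.2
position: [0.5019, -0.1935, 0.0868]
tool_rot: [-1.924, -2.481, 0.003]
ft_force: [-0.3, 0.4, 0.6]
grip_width: 0.005
grip_force: 0.0
```

{"name": "send_rows", "arguments": {"motion": [{"claw": -1,"slide": [0,0,0],"delta_rot": [0,0,0]},{"claw": -1,"slide": [0,0,0],"delta_rot": [0,0,0]},{"claw": -1,"slide": [0,0,0],"delta_rot": [0,0,0]}]}}

```text
time: 9.5
position: [0.5035, -0.1938, 0.089]
tool_rot: [1.924, 2.482, 0.001]
ft_force: [0.1, 0.4, 0.8]
grip_width: 0.01
grip_force: 0.0
```

```bash
python3 -c "
from h import *
track(3); goto(.5034,-.1942,.08,14)"
```

```text
now 9.65 angle 649.0045634523581 p [  -4.22270951  145.85262534 -365.24400508] rms 0.3807036248365026 last [[9.5, 639.5], [9.55, 643.0], [9.6, 646.0]] 581.1980590820312
507 [np.float64(26.846), np.float64(7.694)] 567 [np.float64(26.073), np.float64(8.467)] 687 [np.float64(24.275), np.float64(10.265)] 
t 9.65 pos [ 0.5033 -0.1937  0.0888] slide [-0.5 -0.   8.8] rot [0.001 0.    0.008] F [ 0.7  0.2 -0.6] w 0.01 q [-0.41  0.29  0.83  1.93 -0.25  1.03  0.78]
```

{"name": "send_rows", "arguments": {"motion": [{"claw": -1,"slide": [0,0,2],"delta_rot": [0,0,0]},{"claw": -1,"slide": [0,0,4],"delta_rot": [0,0,0]},{"claw": -1,"slide": [0,0,5],"delta_rot": [0,0,0]},{"claw": -1,"slide": [0,0,5],"delta_rot": [0,0,0]},{"claw": -1,"slide": [0,0,5],"delta_rot": [0,0,0]}]}}

```text
time: 10.15
position: [0.5031, -0.1937, 0.0834]
tool_rot: [-1.925, -2.483, 0.0]
ft_force: [0.7, -0.5, 0.4]
grip_width: 0.006
grip_force: 0.0
```

{"name": "send_rows", "arguments": {"motion": [{"claw": -1,"slide": [0,0,9],"delta_rot": [0,0,0]},{"claw": -1,"slide": [0,0,9],"delta_rot": [0,0,0]},{"claw": -1,"slide": [0,0,9],"delta_rot": [0,0,0]}]}}

```text
time: 10.45
position: [0.5046, -0.1937, 0.0801]
tool_rot: [-1.925, -2.481, -0.008]
ft_force: [-13.6, 7.8, 46.8]
grip_width: 0.011
grip_force: 23.3
```

```bash
python3 - <<'E'
from h import *
for k in range(2):
    t=ctrl.get_state()['time'];I=ctrl.get_image('scene');print(t,angle(I))
goto(.5034,-.1942,.08,14)
cv2.imwrite('pics/stop.png',cv2.resize(I['color'][165:275,215:325],(600,600),interpolation=cv2.INTER_CUBIC))
E
```

```text
10.45 (np.float64(322.75), 566.42236328125)
10.5 (np.float64(322.75), 566.6783447265625)
t 10.55 pos [ 0.5046 -0.1936  0.0802] slide [-0.3 -1.3  0.2] rot [ 0.003 -0.004  0.007] F [-14.    7.5  47.6] w 0.01 q [-0.39  0.3   0.82  1.93 -0.27  1.01  0.8 ]
```

View pics/stop.png

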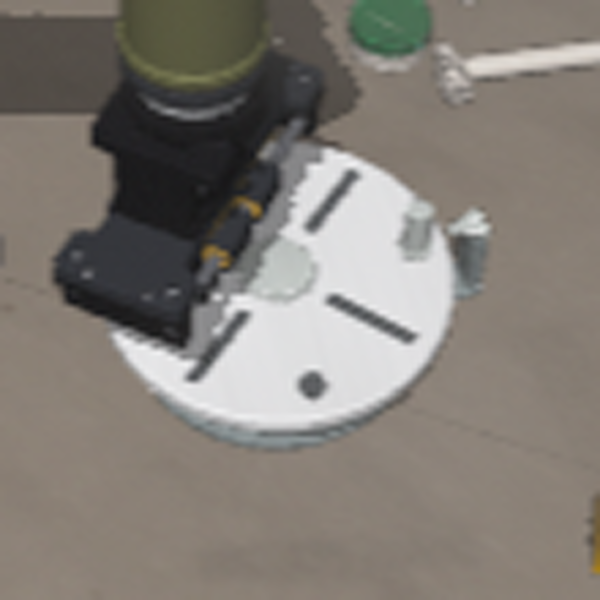

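The disc has stopped with the pin at crop (417,230), next to the pointer at (470,245). The measured pin angle is -37° against a pointer at about -33°, so roughly 6 mm off and within tolerance. Now I take the hand straight up.

{"name": "send_rows", "arguments": {"motion": [{"claw": -1,"slide": [0,0,-3],"delta_rot": [0,0,0]},{"claw": -1,"slide": [0,0,-8],"delta_rot": [0,0,0]},{"claw": -1,"slide": [0,0,-25],"delta_rot": [0,0,0]},{"claw": -1,"slide": [0,0,-65],"delta_rot": [0,0,0]},{"claw": -1,"slide": [0,0,-110],"delta_rot": [0,0,0]}]}}

```text
time: 11.05
position: [0.5019, -0.1933, 0.184]
tool_rot: [-1.923, -2.481, 0.004]
ft_force: [1.5, -0.1, 0.2]
grip_width: 0.003
grip_force: 0.0
```

{"name": "send_rows", "arguments": {"motion": [{"claw": -1,"slide": [0,0,-40],"delta_rot": [0,0,0]},{"claw": -1,"slide": [10,0,-80],"delta_rot": [0,0,0]},{"claw": -1,"slide": [40,0,-110],"delta_rot": [0,0,0]},{"claw": -1,"slide": [80,0,-120],"delta_rot": [0,0,0]},{"claw": -1,"slide": [110,0,-120],"delta_rot": [0,0,0]}]}}

```text
time: 11.55
position: [0.4761, -0.0853, 0.3062]
tool_rot: [1.922, 2.482, 0.005]
ft_force: [-0.0, -0.6, -1.0]
grip_width: 0.007
grip_force: 0.0
```

```bash
python3 - <<'E'
from h import *
for n in('scene','scene','top'):
    t=ctrl.get_state()['time'];I=ctrl.get_image(n);print(t,n,angle(I))
    if n=='scene': a=I['color'][165:275,215:325]
b=I['color'][145:255,225:335]
cv2.imwrite('pics/end.png',np.hstack([cv2.resize(x,(400,400),interpolation=cv2.INTER_CUBIC) for x in(a,b)]))
E
```

```text
11.55 scene (np.float64(325.75), 430.3383483886719)
11.6 scene (np.float64(325.75), 429.40087890625)
11.65 top (np.float64(325.75), 373.4454345703125)
```

View pics/end.png

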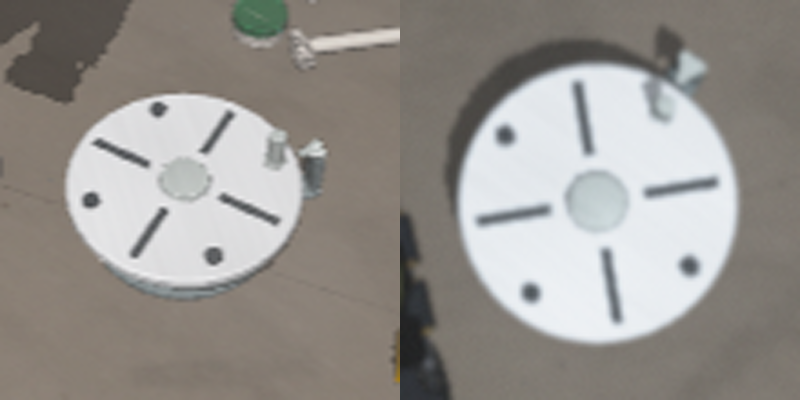

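The disc is at rest: three readings agree at -34.25°. The pin, in the top view at (662,105), points at the pointer at (690,70), and the hand is clear.

```bash
python3 -c "
from bench import ctrl
print(ctrl.close_job())"
```

```text
the job is handed in; nothing more can be done
None
```

The disc was flicked counter-clockwise, ran untouched for about one and a half turns, and was stopped in one go with a fingertip; the pin measured within about 1–2° (2–3 mm) of the pointer, with the hand clear, and the job was handed in at about 12 s.

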